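# Press the lid home on a spice tin with the lever press

### The arm

A 7-joint arm with a two-finger parallel gripper is mounted at the origin on the work surface. World frame = base frame: x ahead of the robot, y to its left, z up, the work surface at z = 0. Lengths are in m, angles in rad, forces in N, time in s.
With the tool pointing down it reaches from about 0.4 to 0.85 m from the base axis. Payload 4.5 kg.
Tool frame: the origin (TCP) lies midway between the tips of the shut fingers; the grasp point (between the pads) lies 19 mm behind it; x points along the fingers, y is the direction in which the jaws open and shut, and the axes are right-handed (so a half turn about x gives the same grasp; the last joint's range is limited). The gripper opens to 88 mm and grips with 3 to 60 N. Pads are 18 mm wide; open, the fingers measure 123 mm over their backs; the gripper's body (75 mm by 187 mm) begins 45 mm behind the grasp point.
Start: joints at [-1.147, 0.689, -0.195, 1.565, 0.157, 0.902, -0.215], TCP at [0.237, 0.578, 0.239] pointing down, gripper open.
Joint ranges: [-3.01, 3.01], [-0.46, 2.08], [-1.47, 1.51], [0.13, 2.56], [-1, 4.14], [0.04, 2.09], [-2.66, 2.66]. Speed limits (rad/s): [2.57, 2.57, 3.14, 3.14, 3.14, 3.14, 3.14].

### API

Orientations are given as a unit quaternion [x, y, z, w].
In Python, from plant import r gives the robot as it stands.
- The arm moves only by the tool arm_command, never from a script. Its argument "plan" is a list of rows, each a list of 5 numbers: the finger opening in m, from 0 to 0.0881, then the shift along the tool's x, y, z in m, then the turn about the tool's x in rad. In form: [[grip, dx, dy, dz, roll], ...]. A call has 1 to 12 rows; each row shifts and turns the commanded pose from where the row before left it, along the tool's axes as they then stand; what a row does not reach is not made up. A row lasts 1/8 s, in which the tool goes at most 62.5 mm and 10.7 degrees, less where a joint would pass 70% of its speed; a pose out of reach is approached as far as the arm can. A call is refused whole if a number of a shift passes 0.0625 or a number of a turn 0.188, either way. A call with a gripper value outside its range is refused whole. The fingers move at their own pace and stop on an object; "force" is the grip in N (left out, the last holds). Time passes only in rows, so rows that do not move let the fingers close. It gives the time, the measured TCP pose, the force and the opening at its end, in the units of the state.
- r.get_state(): the state, without advancing time (a new reading comes with each control period).
- r.snapshot(name): name is "scene" or "top"; returns (picture, depth): 420x560x3 uint8, red, green, blue; 420x560 float32, m along the optical axis (not along the pixel's ray), 0 where there is no reading.
- r.calibration(name): a dict with "fx", "fy", "cx", "cy" (pixels), "eye" and "orientation" of the camera in the world. Camera axes: x right, y down, z forward; pixel columns grow to the right and rows downward; lengths in m; the calibration is good to about 2 mm. A picture is of the moment at which its call begins. calibration takes no time and is no camera call.
- r.finish_job(): hands the job in, once; it reports no verdict.
The state is a dict: "clock": time; "q": joint angles; "qd": joint speeds; "joint_torque": joint torques, N m; "tool_pos": TCP position; "eef_rot": TCP orientation; "contact_force": force on the tool from outside, world axes, zero at the start; "moment": the same for the moment, N m; "opening": opening from 0.0 (shut) to 1.0 (fully open).
Only numpy, scipy, OpenCV 4.12 (cv2) and the standard library are available. Lean on these libraries where they do the work, as an engineer would, in place of code of your own. Each camera call takes 0.05 s, during which the arm holds its last target.

### The job

The small metal spice tin's lid still stands proud. Stand the tin upright in the middle of the round anvil of the lever press with its lid still up, pull the sprung lever all the way down to its stop so that it presses the lid fully home, hold it there for a moment, then let the lever go fully back up and leave the tin on the anvil. Leave the bowl, rolling pin, fork and spoon where they lie.

Things in the scene. Friction and masses are not known exactly. Their poses are not given: they have to be found in the camera images.
- tin: Loose round aluminium tin, 60 mm diameter, body 38 mm tall, about 0.17 kg. Origin: centre of its underside, z up. Its steel lid (58 mm diameter, 7 mm thick, on a dark plug) stands up to 8 mm clear of the rim: overall height up to 53 mm proud, 45 mm home. It stands on the counter left or right of the press. Grip the body below the rim.
- lid (a joint): How far the lid has been pushed down into the tin, in m: 0 to 0.002 at the start (proud), 0.008 fully home on the rim. A stiff fit: it takes a push of about 12 N and stays where it is left.
- anvil (a point): Centre of the top of the press's round steel anvil, 72 mm diameter, 20 mm above the counter. The base is 130 mm wide, 10 mm thick, and reaches 60 mm in front of this point (-x) and 150 mm behind it. Axes: x from the anvil to the lever's pivot (away from the robot, within 0.25 rad), y along the pivot axle, z up.
- pivot (a point): Middle of the lever's pivot axle, 110 mm behind the anvil centre (+x of the anvil frame), 85 mm above the counter. Axes as anvil.
- bar (a point): Centre of the lever's wooden crossbar: round, 18 mm diameter, along y, 104 mm clear between the two side arms, 200 mm from the pivot. At rest it is straight above the pivot, 285 mm above the counter; at the stop 200 mm in front of the pivot (-x of the anvil frame), 85 mm up. The frame turns with the lever: z from pivot to bar, y along the bar.
- lever (a joint): Lever angle, rad: 0 upright (rest), growing as the bar swings towards the robot (-x of the anvil frame) and down; 1.571 at the empty stop, lever level; about 1.56 with the lid pressed home under it. A damped spring returns it upright in about 1 s when let go. Pulling takes about 3 N at the top, 6 N lower, 13 N while the lid goes in.
- press: Grey lever press fixed to the counter, the only one. Origin on the counter under the anvil centre, axes as anvil. The lever is a steel yoke of two side arms on a pivot behind the anvil; a cross piece with a round rubber presser joins the arms 110 mm from the pivot. At the stop the presser bears on the lid, which is then home with its top 65 mm above the counter.
- bowl: White ceramic mixing bowl, 150 mm across, 60 mm tall, on the opposite side of the press from the tin. Origin at the centre of its underside. Leave alone.
- rolling_pin: Wooden rolling pin, 390 mm long, 48 mm thick, lying roughly along x far to the right (its own y along its length). Origin under its middle. Leave alone.
- fork: Steel fork, about 205 mm long, 4 mm thick, lying roughly along x far to the left. Origin near its middle, on the underside. Leave alone.
- spoon: Bamboo spoon, about 260 mm long, lying roughly along x far to the left, beyond the fork. Origin near its middle, on the underside. Leave alone.
Mind the look-alikes: they are no part of the job. What is meant by the tin is not orange or purple, and is the smaller of those in its own colour.

How it is judged:
By the outcome, as a careful person would: the job done as asked, in the order asked, and still so for the second after the job is handed in, with the robot touching nothing.
It also fails if it takes over 72 s, if anything falls off the work surface, if the arm or the gripper's body presses on something with over 40 N, if the wrist force passes 120 N, or if a joint passes its speed limit or range.

## Working session

There is one attempt and no reset: what is moved stays moved. The work goes in short steps, Python scripts to look and compute and a tool call to move; the robot and the scene stay as the last step left them, time stands still between calls to the robot, and variables do not carry over. Pictures are saved under pics/ and viewed, and the job is handed in when it is done.

Besides the shell and the picture viewer there is one more tool, called after "Request:" by a JSON object that holds its "name" and its "arguments", one argument or row to a line. arm_command: Moves the arm, as the interface text tells. Its arguments: {"type":"object","properties":{"plan":{"type":"array","items":{"type":"array","items":{"type":"number"}}},"force":{"type":"number"}},"required":["plan"]}

```bash
ls; mkdir -p pics
python3 - <<'E'
from plant import r
import cv2,numpy as np
s=r.get_state();print({k:np.round(v,3).tolist() for k,v in s.items()})
for n in("scene","top"):
    p,d=r.snapshot(n);np.savez(f"pics/{n}0.npz",p=p,d=d);cv2.imwrite(f"pics/{n}0.png",p[:,:,::-1]);print(n,r.calibration(n))
E
```

```text
pics
{'clock': 0.0, 'q': [-1.147, 0.69, -0.194, 1.566, 0.157, 0.902, -0.215], 'qd': [-0.0, 0.001, 0.001, 0.001, 0.0, 0.0, 0.0], 'joint_torque': [-0.001, -52.758, -1.267, -15.343, -0.053, 0.007, 0.0], 'tool_pos': [0.237, 0.578, 0.238], 'eef_rot': [0.136, 0.694, -0.138, 0.694], 'contact_force': [-0.259, -0.348, -0.054], 'moment': [0.083, -0.04, 0.015], 'opening': 1.001}
scene {'fx': 390.87280577334263, 'fy': 390.87280577334263, 'cx': 287.092383477926, 'cy': 206.86621372676547, 'eye': array([1.31255537, 0.18971721, 1.16084702]), 'orientation': array([ 0.59397256,  0.73461303, -0.25621202, -0.20468436])}
top {'fx': 497.0771362944073, 'fy': 497.0771362944073, 'cx': 283.6371465996785, 'cy': 217.69890649575052, 'eye': array([0.27777621, 0.03141442, 1.6081216 ]), 'orientation': array([ 0.70774698, -0.70015406,  0.06622926, -0.06702377])}
```

View pics/scene0.png

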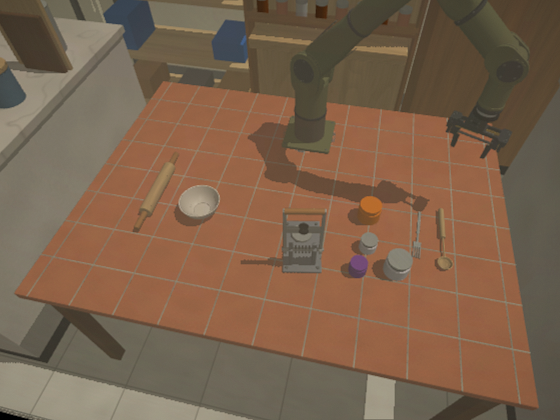

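View pics/top0.png

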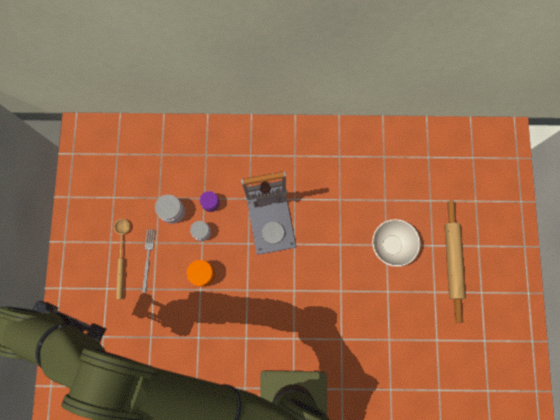

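The candidates in the top view are a large silver tin at (170,208), a small silver tin at (200,231), an orange one at (200,273) and a purple one at (209,201). The small silver tin fits, since it isn't orange or purple and is the smaller of the two silver ones. I'll confirm it in a crop and measure.

```bash
cat > h.py <<'E'
import numpy as np,cv2
from scipy.spatial.transform import Rotation as R
from plant import r
def rays(n,uv):
    c=r.calibration(n);uv=np.atleast_2d(uv).astype(float)
    d=np.c_[(uv[:,0]-c['cx'])/c['fx'],(uv[:,1]-c['cy'])/c['fy'],np.ones(len(uv))]
    return c['eye'],R.from_quat(c['orientation']).apply(d)
def onplane(n,uv,z):
    e,d=rays(n,uv);return e+d*((z-e[2])/d[:,2])[:,None]
def cloud(n,d):
    v,u=np.mgrid[:420,:560];e,D=rays(n,np.c_[u.ravel(),v.ravel()])
    return (e+D*d.reshape(-1,1)).reshape(420,560,3)
def proj(n,P):
    c=r.calibration(n);q=R.from_quat(c['orientation']).inv().apply(np.atleast_2d(P)-c['eye'])
    return np.c_[q[:,0]/q[:,2]*c['fx']+c['cx'],q[:,1]/q[:,2]*c['fy']+c['cy']]
E
python3 - <<'E'
from h import *
a=np.load('pics/top0.npz');b=np.load('pics/scene0.npz')
t=cv2.resize(a['p'][155:295,150:310],None,fx=4,fy=4,interpolation=2)[:,:,::-1]
cv2.imwrite('pics/crop_top.png',t)
cv2.imwrite('pics/crop_sc.png',cv2.resize(b['p'][185:295,265:425],None,fx=4.5,fy=4.5,interpolation=2)[:,:,::-1])
for n,f in(("top",a),("scene",b)):
    C=cloud(n,f['d']);z=C[...,2];print(n)
    for lo,hi in((.04,.07),(.012,.03),(.005,.013),(.25,.32)):
        m=((z>lo)&(z<hi)&(C[...,0]>.3)&(C[...,0]<.9)&(abs(C[...,1])<.4)&(f['d']>0)).astype(np.uint8)
        k,l,st,ce=cv2.connectedComponentsWithStats(m)
        for i in range(1,k):
            if st[i,4]>25:
                P=C[l==i];print(lo,ce[i].round(1),st[i].tolist(),P.mean(0).round(4),np.median(P[:,2]).round(4),np.ptp(P,axis=0).round(3), ((P.max(0)+P.min(0))/2).round(4))
E
```

```text
top
0.04 [208.2 199.5] [200, 191, 18, 18, 256] [0.6316 0.2773 0.0532] 0.0535 [0.058 0.056 0.026] [0.6327 0.2766 0.0535]
0.04 [176.9 212.2] [168, 198, 15, 23, 76] [0.5885 0.3749 0.0555] 0.0541 [0.074 0.037 0.03 ] [0.5985 0.381  0.0552]
0.04 [398.6 240.5] [372, 219, 48, 47, 494] [ 0.5056 -0.3289  0.0536] 0.0543 [0.147 0.15  0.029] [ 0.5005 -0.3174  0.0545]
0.04 [199.  229.4] [190, 221, 19, 19, 265] [0.5343 0.3029 0.0529] 0.0533 [0.057 0.056 0.022] [0.5336 0.3029 0.0518]
0.04 [208.1 277. ] [197, 265, 17, 21, 69] [0.3839 0.2673 0.0563] 0.0532 [0.063 0.049 0.029] [0.3905 0.2783 0.0552]
0.012 [272.8 231.7] [260, 217, 28, 28, 445] [0.5349 0.0696 0.0195] 0.0193 [0.089 0.088 0.018] [0.54   0.0672 0.021 ]
0.012 [394.2 242.8] [375, 225, 38, 38, 563] [ 0.5028 -0.322   0.0204] 0.0202 [0.121 0.119 0.018] [ 0.5004 -0.3184  0.0209]
0.012 [261.  250.2] [256, 247, 11, 7, 26] [0.4748 0.1066 0.0148] 0.0139 [0.02  0.032 0.008] [0.4755 0.1065 0.0159]
0.005 [270.7 223.6] [246, 194, 50, 62, 1209] [0.5635 0.0769 0.0093] 0.0095 [0.202 0.162 0.008] [0.5611 0.0783 0.009 ]
0.005 [392.5 244.3] [378, 231, 29, 28, 336] [ 0.4992 -0.3191  0.009 ] 0.0092 [0.088 0.091 0.008] [ 0.4986 -0.3172  0.009 ]
0.25 [263.2 177.8] [241, 171, 45, 16, 307] [0.6401 0.0914 0.2907] 0.292 [0.037 0.12  0.047] [0.6418 0.0918 0.2783]
scene
```

View pics/crop_top.png

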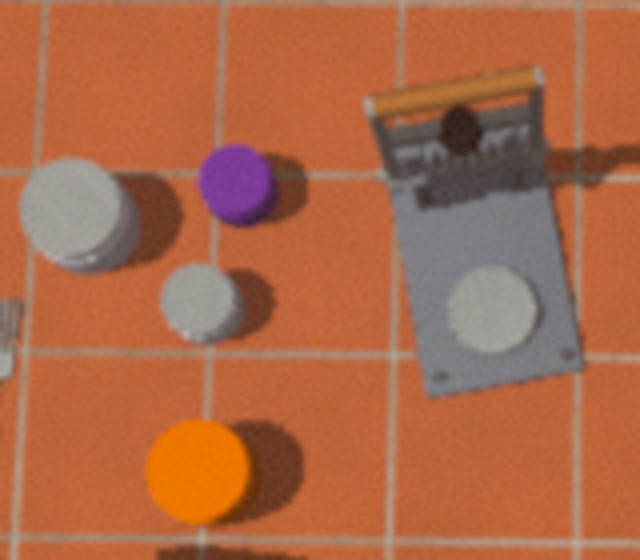

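View pics/crop_sc.png

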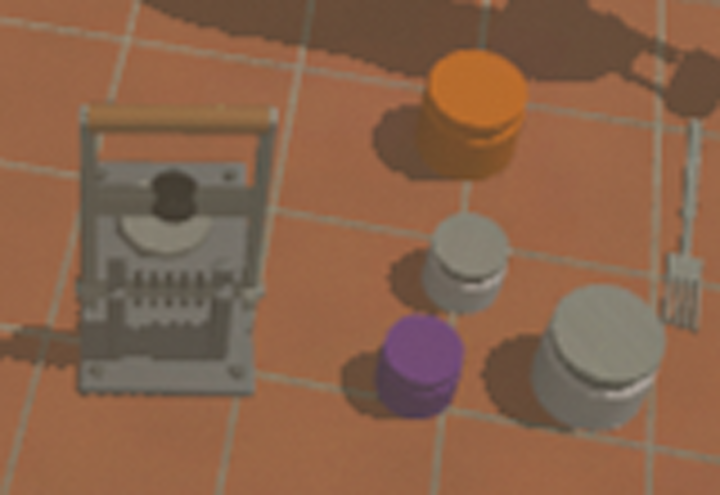

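The crop confirms it: the small silver tin is at top-view (200,231), with its lid proud. Its neighbours are purple at (209,201), large silver at (170,208) and orange at (200,273). Next I'll measure it precisely.

Run:
```python
from h import *
a=np.load('pics/top0.npz');b=np.load('pics/scene0.npz')
print('scene depth',b['d'].min(),b['d'].max(),np.median(b['d']))
C=cloud('top',a['d']);z=C[...,2];hsv=cv2.cvtColor(a['p'],cv2.COLOR_RGB2HSV)
print('lid hsv',hsv[229,199],'anvil',hsv[231,273],'base',hsv[215,265],'counter',hsv[300,330])
# lid top & anvil top via low saturation & height
def circ(n,img,box,zz,cond):
    x0,y0,x1,y1=box;m=np.zeros(img.shape[:2],np.uint8);m[y0:y1,x0:x1]=cond[y0:y1,x0:x1]
    k,l,st,ce=cv2.connectedComponentsWithStats(m);i=1+np.argmax(st[1:,4])
    vv,uu=np.nonzero(l==i);P=onplane(n,np.c_[uu,vv],zz)
    cn=max(cv2.findContours((l==i).astype(np.uint8),0,1)[0],key=len)[:,0]
    Q=onplane(n,cn,zz)[:,:2];A=np.c_[2*Q,np.ones(len(Q))];s=np.linalg.lstsq(A,(Q**2).sum(1),rcond=None)[0]
    print(n,st[i],'mean',P.mean(0).round(4),'fit',s[:2].round(4),'r',np.sqrt(s[2]+s[0]**2+s[1]**2).round(4))
V=hsv[...,2];S=hsv[...,1]
circ('top',a['p'],(185,215,215,245),.053,((z>.045)&(S<60)))
circ('top',a['p'],(255,212,295,248),.02,(z>.0145)&(z<.03)&(S<60))
# by colour for anvil: brighter than base
circ('top',a['p'],(255,212,295,248),.02,(S<60)&(V>hsv[231,273,2]-14))
# base
m=((z>.005)&(z<.0145)&(S<90)); m[:, :240]=0;m[:,305:]=0
m=m.astype(np.uint8);vv,uu=np.nonzero(m);P=onplane('top',np.c_[uu,vv],.01)[:,:2].astype(np.float32)
print('rect',cv2.minAreaRect(P))
# base edges: left/right silhouette rows
L=[];Rr=[]
mm=((S<90)).astype(np.uint8)
for v in range(205,247):
    u=np.nonzero(mm[v,240:305])[0]+240
    L.append((u.min()-.5,v));Rr.append((u.max()+.5,v))
for e in (L,Rr):
    Q=onplane('top',np.array(e),.01)[:,:2];l=cv2.fitLine(Q.astype(np.float32),cv2.DIST_HUBER,0,.001,.001).ravel();print('edge',l, np.arctan2(l[1],l[0]))
# bar
m=(z>.25)&(hsv[...,1]>90)&(hsv[...,0]<25); m[:,:235]=0;m[:,295:]=0;m[190:]=0
P=C[m];print('bar',len(P),P.mean(0),np.median(P,0)); l=cv2.fitLine(P[:,:2].astype(np.float32),cv2.DIST_HUBER,0,.001,.001).ravel();print(l,np.arctan2(l[0],-l[1]))
vv,uu=np.nonzero(m);print('bar px',uu.min(),uu.max(),vv.min(),vv.max());Q=onplane('top',np.c_[uu,vv],.29);print(Q.mean(0),cv2.minAreaRect(Q[:,:2].astype(np.float32)))
```

```text
scene depth 0.0 1.7170919 0.14282478
lid hsv [ 27  15 158] anvil [ 26  13 157] base [120   4 128] counter [ 10 178 193]
top [191 221  18  18 241] mean [0.5339 0.3023 0.053 ] fit [0.534  0.3022] r 0.0266
top [260 220  27  24 385] mean [0.534  0.0698 0.02  ] fit [0.5337 0.0691] r 0.0361
top [262 222  22  21 353] mean [0.5333 0.0711 0.02  ] fit [0.5335 0.071 ] r 0.0331
rect ((0.6227118372917175, 0.07628384232521057), (1.2215591669082642, 0.22511401772499084), 0.6149043440818787)
edge [ 0.9994286  -0.03380208  0.5556723   0.15087864] -0.033808522
edge [ 9.9997759e-01  6.6961567e-03  5.7922143e-01 -7.0103700e-04] 0.0066962065
bar 300 [0.61864681 0.08720349 0.37034447] [0.63930728 0.08656817 0.29236253]
[ 0.21794632 -0.97596073  0.64023185  0.08711438] 0.21970971
bar px 235 291 114 186
[0.64654206 0.09157102 0.29      ] ((0.7152500152587891, 0.09546200186014175), (0.1449849009513855, 0.2084948569536209), 82.90304565429688)
```

Run:
```python
from h import *
a=np.load('pics/top0.npz');C=cloud('top',a['d']);z=C[...,2];hsv=cv2.cvtColor(a['p'],cv2.COLOR_RGB2HSV)
H,S,V=cv2.split(hsv)
fit=lambda Q:cv2.fitLine(Q[:,:2].astype(np.float32),cv2.DIST_HUBER,0,.001,.001).ravel()
# base edges by hue: grey vs orange counter incl. shadow -> saturation < 70
for v in (205,215,225,235,245): print(v,[(u,int(S[v,u]),int(V[v,u])) for u in list(range(246,262))][::3])
L=[];Rr=[]
for v in range(204,247):
    g=cv2.GaussianBlur(S,(3,3),0)[v].astype(float)
    u=270
    while g[u]<90:u-=1
    L.append((u+(g[u]-90)/(g[u]-g[u+1]),v))
    u=275
    while g[u]<90:u+=1
    Rr.append((u-(g[u]-90)/(g[u]-g[u-1]),v))
ls=[]
for e in (L,Rr):
    Q=onplane('top',np.array(e),.01);l=fit(Q);l[:2]*=np.sign(l[0]);ls.append(l);print('edge',l,np.arctan2(l[1],l[0]),Q[0],Q[-1])
yaw=np.mean([np.arctan2(l[1],l[0]) for l in ls]);n=np.array([-np.sin(yaw),np.cos(yaw)])
print('yaw',yaw,'width',[float(n@l[2:]) for l in ls],'anvil n',n@[.5335,.0710])
m=np.zeros_like(S,bool);m[168:190,238:290]=True
m&=(z>.26)&(z<.31)&(S>100)
vv,uu=np.nonzero(m);Q=onplane('top',np.c_[uu,vv],.285);print('bar',len(uu),Q.mean(0),C[m].mean(0),cv2.minAreaRect(Q[:,:2].astype(np.float32)),fit(Q))
# front edge
F=[]
for u in range(262,292):
    g=cv2.GaussianBlur(S,(3,3),0)[:,u].astype(float);v=240
    while g[v]<90:v+=1
    F.append((u,v-(g[v]-90)/(g[v]-g[v-1])))
Q=onplane('top',np.array(F),.01);l=fit(Q);print('front',l,np.arctan2(l[0],-l[1]),np.arctan2(-l[0],l[1]))
x=np.array([np.cos(yaw),np.sin(yaw)]);print('front along x',x@l[2:],'anvil along',x@[.5335,.0710])
s=r.get_state();print(R.from_quat(s['eef_rot']).as_matrix().round(3), s['tool_pos'])
for p in [(.534,.302,.053),(.5335,.071,.02),(.64,.09,.285)]: print(proj('scene',p),proj('top',p))
```

```text
205 [(246, 175, 188), (249, 10, 130), (252, 8, 129), (255, 29, 70), (258, 41, 75), (261, 23, 76)]
215 [(246, 174, 193), (249, 56, 142), (252, 14, 132), (255, 8, 132), (258, 13, 134), (261, 12, 133)]
225 [(246, 176, 191), (249, 114, 176), (252, 24, 138), (255, 11, 136), (258, 12, 133), (261, 10, 133)]
235 [(246, 174, 189), (249, 113, 173), (252, 159, 178), (255, 12, 129), (258, 8, 132), (261, 6, 132)]
245 [(246, 155, 183), (249, 115, 178), (252, 163, 182), (255, 48, 144), (258, 13, 133), (261, 10, 131)]
edge [0.9791456  0.2031597  0.5696468  0.14397596] 0.20458385 [0.62760813 0.15470315 0.01      ] [0.48870941 0.12730752 0.01      ]
edge [0.9787391  0.20510925 0.54045194 0.00437017] 0.20657533 [0.62903219 0.02251655 0.01      ] [ 0.49013473 -0.00488249  0.01      ]
yaw 0.2055796 width [0.024659618735313416, -0.10604678839445114] anvil n -0.0394008606672287
bar 277 [0.64226867 0.09123361 0.285     ] [0.64042293 0.09092229 0.29167362] ((0.6411786675453186, 0.09100090712308884), (0.021254945546388626, 0.12272485345602036), 10.87123966217041) [ 0.19556211 -0.9806913   0.64226866  0.09123361]
front [ 0.19610405 -0.9805831   0.47641987  0.04805923] 0.19738324 -2.9442093
front along x 0.47619835 anvil along 0.5367595453560352
[[-0.     0.38   0.925]
 [-0.002  0.925 -0.38 ]
 [-1.    -0.002  0.   ]] [0.23734732 0.57758421 0.23800074]
[[368.98744286 238.39976336]] [[199.23124812 229.44276081]]
[[301.8394964  232.12057024]] [[272.30659484 232.03183413]]
[[303.79968073 210.40006288]] [[263.8187263 178.3907381]]
```

Run:
```python
from h import *
a=np.load('pics/top0.npz');b=np.load('pics/scene0.npz');C=cloud('top',a['d'])
for nm,(u,v) in dict(large=(170,207),orange=(200,272),purple=(208,200),tin=(199,229)).items():
    P=C[v-3:v+4,u-3:u+4].reshape(-1,3);print(nm,np.median(P,0).round(4))
# scene check of tin lid: low sat blob, rays to z .053
hs=cv2.cvtColor(b['p'],cv2.COLOR_RGB2HSV)
print([hs[y,369].tolist() for y in range(228,256,3)])
# move vector
s=r.get_state();M=R.from_quat(s['eef_rot']).as_matrix();p=np.array(s['tool_pos'])
M2=R.from_euler('z',.82).as_matrix()@M
print(M2.round(3),'to above tin in current axes',(M.T@([.534,.302,.238]-p)).round(4))
```

```text
large [0.6016 0.3933 0.0737]
orange [0.3981 0.2912 0.0722]
purple [0.63   0.2778 0.0539]
tin [0.5355 0.3029 0.0534]
[[12, 122, 152], [11, 142, 154], [23, 33, 132], [20, 38, 135], [22, 36, 135], [21, 38, 136], [20, 42, 109], [15, 34, 137], [19, 36, 112], [12, 126, 148]]
[[ 0.001 -0.417  0.909]
 [-0.001  0.909  0.417]
 [-1.    -0.002  0.   ]] to above tin in current axes [ 3.000e-04 -1.422e-01  3.791e-01]
```

Request:
{"name": "arm_command", "arguments": {
  "plan": [
    [0.088,0,-0.0142,0.0379,0],
    [0.088,0,-0.0142,0.0379,0],
    [0.088,0,-0.0142,0.0379,0],
    [0.088,0,-0.0142,0.0379,0],
    [0.088,0,-0.0142,0.0379,0],
    [0.088,0,-0.0142,0.0379,0],
    [0.088,0,-0.0142,0.0379,0],
    [0.088,0,-0.0142,0.0379,0],
    [0.088,0,-0.0142,0.0379,0],
    [0.088,0,-0.0142,0.0379,0]
  ]
}}

```text
clock: 1.35
tool_pos: [0.5347, 0.3016, 0.2383]
eef_rot: [0.137, 0.694, -0.137, 0.693]
contact_force: [-0.0, 0.8, -1.1]
opening: 0.998
```

Request:
{"name": "arm_command", "arguments": {
  "plan": [
    [0.088,0,0,0,-0.137],
    [0.088,0,0,0,-0.137],
    [0.088,0,0,0,-0.137],
    [0.088,0,0,0,-0.137],
    [0.088,0,0,0,-0.137],
    [0.088,0,0,0,-0.135],
    [0.088,0,0,0,0],
    [0.088,0,0,0,0]
  ]
}}

```text
clock: 2.35
tool_pos: [0.534, 0.3026, 0.2385]
eef_rot: [-0.15, 0.691, 0.15, 0.691]
contact_force: [0.5, 0.2, 0.1]
opening: 0.999
```

```bash
cat >> h.py <<'E'
def to(x,y,z):
    s=r.get_state();M=R.from_quat(s['eef_rot']).as_matrix();p=np.array(s['tool_pos'])
    print('t',round(s['clock'],2),'p',p.round(4),'yaw(y)',np.arctan2(M[1,1],M[0,1]).round(4),'down',M[:,0].round(3),'q',np.round(s['q'],2),'F',np.round(s['contact_force'],1),'open',round(s['opening']*.0881,4))
    print('need tool',(M.T@(np.array([x,y,z])-p)).round(4))
E
python3 -c "
from h import *
to(.534,.302,.007)
p,d=r.snapshot('top');cv2.imwrite('pics/top1.png',p[:,:,::-1])"
```

```text
t 2.35 p [0.534  0.3026 0.2385] yaw(y) 1.9987 down [-0. -0. -1.] q [-0.33  0.7  -0.47  1.59  0.37  0.94  1.07] F [0.5 0.2 0.1] open 0.088
need tool [ 2.315e-01 -6.000e-04 -2.000e-04]
```

Request:
{"name": "arm_command", "arguments": {
  "plan": [
    [0.088,0.03,0,0,0],
    [0.088,0.03,0,0,0],
    [0.088,0.03,0,0,0],
    [0.088,0.03,0,0,0],
    [0.088,0.03,0,0,0],
    [0.088,0,0,0,0]
  ]
}}

```text
clock: 3.15
tool_pos: [0.5327, 0.3018, 0.0868]
eef_rot: [-0.151, 0.692, 0.15, 0.689]
contact_force: [-0.4, -0.2, 1.4]
opening: 0.997
```

```bash
python3 -c "
from h import *
to(.534,.302,.007)
p,d=r.snapshot('scene');cv2.imwrite('pics/sc1.png',cv2.resize(p[140:300,280:460],None,fx=4,fy=3.7)[:,:,::-1])"
```

```text
t 3.15 p [0.5327 0.3018 0.0868] yaw(y) 2.0005 down [-0.004 -0.003 -1.   ] q [-0.39  0.9  -0.37  1.71  0.5   0.64  0.96] F [-0.4 -0.2  1.4] open 0.0878
need tool [ 0.0798 -0.0003  0.0016]
```

View pics/sc1.png

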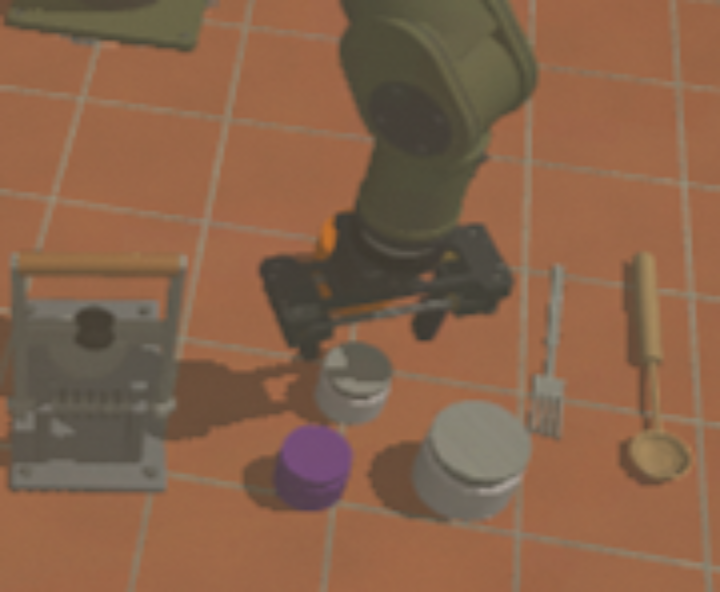

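The view shows the small silver tin at crop (355,380) between the open fingers, with the large tin and the purple one clear of them. I'll descend and grip.

Request:
{"name": "arm_command", "arguments": {
  "plan": [
    [0.088,0.02,0,0.001,0],
    [0.088,0.02,0,0,0],
    [0.088,0.02,0,0,0],
    [0.088,0.01,0,0,0],
    [0.088,0.008,0,0,0],
    [0.088,0,0,0,0],
    [0.088,0,0,0,0]
  ]
}}

```text
clock: 4.08
tool_pos: [0.5354, 0.3035, 0.0112]
eef_rot: [-0.151, 0.69, 0.151, 0.691]
contact_force: [0.1, -0.2, -0.5]
opening: 0.995
```

Request:
{"name": "arm_command", "arguments": {
  "plan": [
    [0.05,0,0,0,0],
    [0.05,0,0,0,0],
    [0.05,0,0,0,0],
    [0.05,0,0,0,0],
    [0.05,0,0,0,0],
    [0.05,0,0,0,0],
    [0.05,0,0,0,0],
    [0.05,0,0,0,0]
  ],
  "force": 15
}}

```text
clock: 5.08
tool_pos: [0.5351, 0.3032, 0.0109]
eef_rot: [-0.151, 0.691, 0.151, 0.691]
contact_force: [-0.1, -0.2, 4.0]
opening: 0.674
```

```bash
python3 -c "
from h import *
to(.534,.302,.1)"
```

```text
t 5.08 p [0.5351 0.3032 0.0109] yaw(y) 2.001 down [ 0.  0. -1.] q [-0.42  1.01 -0.3   1.72  0.56  0.5   0.91] F [-0.1 -0.2  4. ] open 0.0594
need tool [-0.0891 -0.0006 -0.0015]
```

Request:
{"name": "arm_command", "arguments": {
  "plan": [
    [0.05,-0.01,0,0,0],
    [0.05,-0.02,0,0,0],
    [0.05,-0.02,0,0,0],
    [0.05,-0.02,0,0,0],
    [0.05,-0.01,0,0,0],
    [0.05,0,0,0,0],
    [0.05,0,0,0,0]
  ]
}}

```text
clock: 5.95
tool_pos: [0.5347, 0.3028, 0.0902]
eef_rot: [-0.151, 0.691, 0.151, 0.69]
contact_force: [0.6, -0.7, -0.6]
opening: 0.674
```

```bash
python3 -c "
from h import *
to(.5335,.070,.091)
p,d=r.snapshot('scene');cv2.imwrite('pics/sc2.png',cv2.resize(p[140:300,280:460],None,fx=4,fy=3.7)[:,:,::-1])"
```

```text
t 5.95 p [0.5347 0.3028 0.0902] yaw(y) 2.001 down [-0.001 -0.001 -1.   ] q [-0.38  0.89 -0.38  1.7   0.5   0.64  0.97] F [ 0.6 -0.7 -0.6] open 0.0594
need tool [-0.0006 -0.2111 -0.0982]
```

View pics/sc2.png

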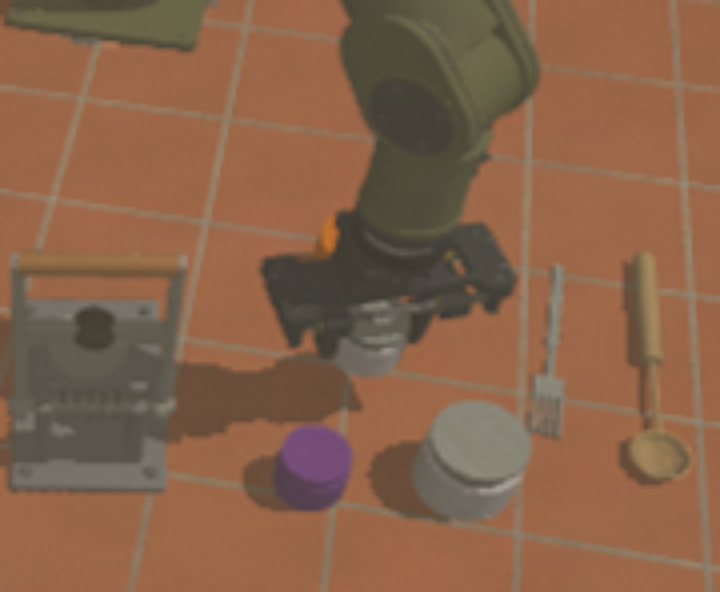

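Request:
{"name": "arm_command", "arguments": {
  "plan": [
    [0.05,0,-0.0192,-0.0088,0],
    [0.05,0,-0.0192,-0.0088,0],
    [0.05,0,-0.0192,-0.0088,0],
    [0.05,0,-0.0192,-0.0088,0],
    [0.05,0,-0.0192,-0.0088,0],
    [0.05,0,-0.0192,-0.0088,0],
    [0.05,0,-0.0192,-0.0088,0],
    [0.05,0,-0.0192,-0.0088,0],
    [0.05,0,-0.0192,-0.0088,0],
    [0.05,0,-0.0192,-0.0088,0],
    [0.05,0,-0.0192,-0.0088,0],
    [0.05,0,0,0,0]
  ]
}}

```text
clock: 7.5
tool_pos: [0.535, 0.0681, 0.0906]
eef_rot: [-0.15, 0.691, 0.149, 0.691]
contact_force: [0.3, -0.5, -1.6]
opening: 0.677
```

Request:
{"name": "arm_command", "arguments": {
  "plan": [
    [0.05,0,0,0,0.076],
    [0.05,0,0,0,0.076],
    [0.05,0,0,0,0.075],
    [0.05,0,0,0,0],
    [0.05,0,0,0,0]
  ]
}}

```text
clock: 8.12
tool_pos: [0.5351, 0.0716, 0.0907]
eef_rot: [-0.072, 0.703, 0.073, 0.703]
contact_force: [0.3, 0.7, -1.2]
opening: 0.68
```

```bash
python3 -c "
from h import *
to(.5335,.070,.091)
p,d=r.snapshot('scene');np.savez('pics/sc3.npz',p=p,d=d);cv2.imwrite('pics/sc3.png',cv2.resize(p[140:290,240:400],None,fx=5,fy=4)[:,:,::-1])"
```

```text
t 8.12 p [0.5351 0.0716 0.0907] yaw(y) 1.7762 down [ 0.     0.001 -1.   ] q [-0.03  0.82 -0.31  1.94  0.53  0.47  1.05] F [ 0.3  0.7 -1.2] open 0.0599
need tool [-0.0003 -0.0013 -0.0019]
```

View pics/sc3.png

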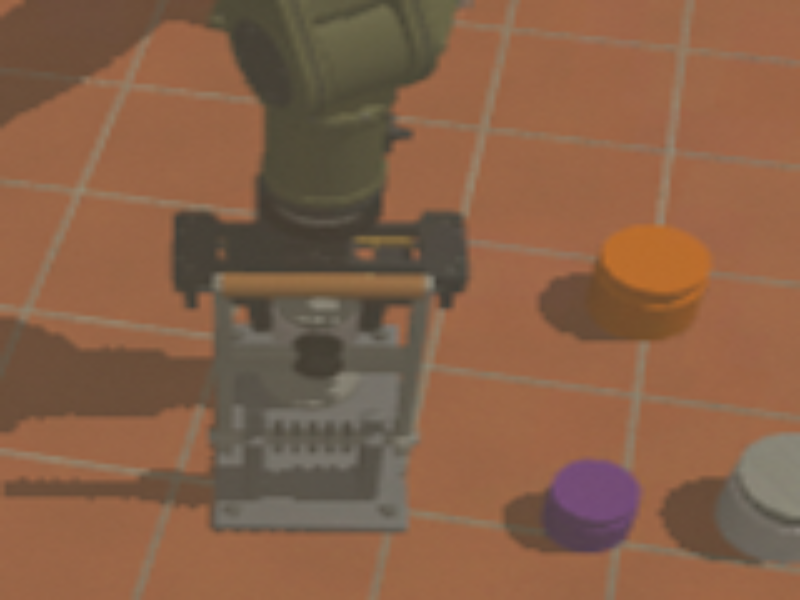

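The tin at crop (320,310) is over the anvil, level between the fingers. I'll lower it.

Request:
{"name": "arm_command", "arguments": {
  "plan": [
    [0.05,0.01,-0.0015,-0.001,0],
    [0.05,0.015,0,0,0],
    [0.05,0.015,0,0,0],
    [0.05,0.01,0,0,0],
    [0.05,0.005,0,0,0],
    [0.05,0,0,0,0],
    [0.05,0,0,0,0]
  ]
}}

```text
clock: 9.05
tool_pos: [0.5347, 0.0693, 0.036]
eef_rot: [-0.072, 0.703, 0.072, 0.704]
contact_force: [-0.1, 0.7, -1.5]
opening: 0.677
```

```bash
python3 -c "
from h import *
to(.5335,.070,.0309)"
```

```text
t 9.05 p [0.5347 0.0693 0.036 ] yaw(y) 1.7741 down [ 0.001  0.    -1.   ] q [-0.07  0.91 -0.23  1.95  0.58  0.34  1.  ] F [-0.1  0.7 -1.5] open 0.0596
need tool [ 0.0051  0.0009 -0.0011]
```

Request:
{"name": "arm_command", "arguments": {
  "plan": [
    [0.05,0.002,0.0005,0,0],
    [0.05,0.0015,0,0,0],
    [0.05,0.001,0,0,0],
    [0.05,0.001,0,0,0],
    [0.05,0,0,0,0]
  ]
}}

```text
clock: 9.68
tool_pos: [0.5344, 0.0697, 0.0309]
eef_rot: [-0.072, 0.703, 0.072, 0.704]
contact_force: [-1.7, -0.6, 5.0]
opening: 0.677
```

Request:
{"name": "arm_command", "arguments": {
  "plan": [
    [0.088,0,0,0,0],
    [0.088,0,0,0,0],
    [0.088,0,0,0,0],
    [0.088,0,0,0,0],
    [0.088,-0.01,0,0,0],
    [0.088,-0.02,0,0,0],
    [0.088,-0.03,0,0,0],
    [0.088,-0.03,0,0,0]
  ]
}}

```text
clock: 10.68
tool_pos: [0.5342, 0.0697, 0.1216]
eef_rot: [-0.072, 0.703, 0.072, 0.703]
contact_force: [0.6, 0.1, -0.4]
opening: 0.997
```

Request:
{"name": "arm_command", "arguments": {
  "plan": [
    [0.088,-0.03,0,-0.02,0],
    [0.088,-0.03,0,-0.03,0],
    [0.088,-0.03,0,-0.04,0],
    [0.088,-0.03,0,-0.03,0],
    [0.088,-0.03,0,0,0],
    [0.088,-0.03,0,0,0],
    [0.088,-0.03,0,0,0],
    [0.088,-0.03,0,0,0],
    [0.088,-0.02,0,0,0],
    [0.088,0,0,0,0]
  ]
}}

```text
clock: 11.92
tool_pos: [0.4172, 0.0457, 0.3816]
eef_rot: [-0.072, 0.702, 0.072, 0.705]
contact_force: [-0.0, 0.8, 0.1]
opening: 1.0
```

Run:
```python
from h import *
to(.6412,.0922,.266)
for n in('scene','top'):
    p,d=r.snapshot(n);np.savez(f'pics/{n}4.npz',p=p,d=d)
    b=(240,140,400,290) if n=='scene' else (200,150,340,290)
    cv2.imwrite(f'pics/{n}4.png',cv2.resize(p[b[1]:b[3],b[0]:b[2]],None,fx=4,fy=4)[:,:,::-1])
```

```text
t 11.93 p [0.4172 0.0457 0.3816] yaw(y) 1.7739 down [ 0.004  0.    -1.   ] q [ 0.24  0.27 -0.6   1.9   0.18  1.02  1.34] F [-0.   0.8  0.1] open 0.0881
need tool [0.1164 0.0004 0.2284]
```

View pics/scene4.png

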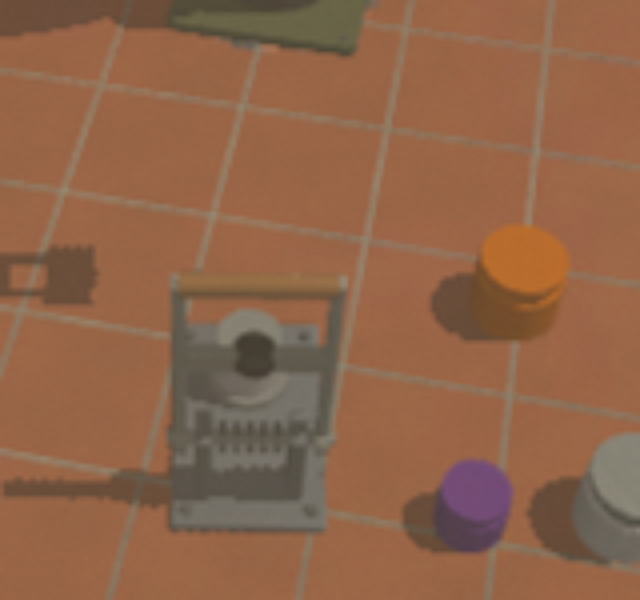

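View pics/top4.png

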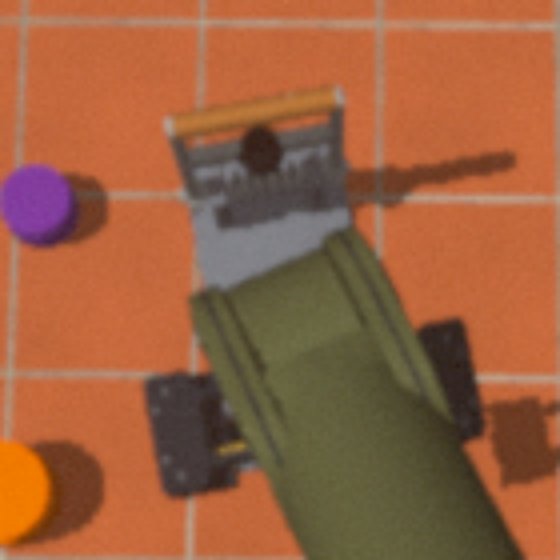

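Run:
```python
from h import *
p=np.load('pics/scene4.npz')['p'].copy()
im=cv2.resize(p[180:270,270:340],None,fx=8,fy=6,interpolation=cv2.INTER_CUBIC)[:,:,::-1].copy()
t=np.linspace(0,2*np.pi,100)
for (x,y,rr,z,c) in [(.5335,.070,.029,.0725,(0,255,0)),(.5335,.070,.036,.02,(255,0,0)),(.5335,.07,.03,.058,(0,255,255))]:
    q=proj('scene',np.c_[x+rr*np.cos(t),y+rr*np.sin(t),0*t+z])
    cv2.polylines(im,[np.int32((q+.5-[270,180])*[8,6])],True,c,1)
cv2.imwrite('pics/ov4.png',im)
```

```text
(no output)
```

View pics/ov4.png

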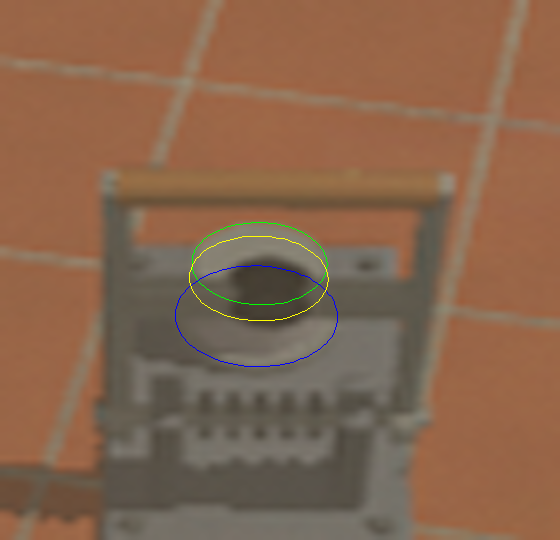

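The overlay shows the tin's lid (green) and anvil (blue) circles fitting to within about 1 px, so the tin is centred with its lid up. Now I'll turn the jaws to lie across the bar.

Request:
{"name": "arm_command", "arguments": {
  "plan": [
    [0.088,0,0,0,0.157],
    [0.088,0,0,0,0.157],
    [0.088,0,0,0,0.157],
    [0.088,0,0,0,0.157],
    [0.088,0,0,0,0.157],
    [0.088,0,0,0,0.157],
    [0.088,0,0,0,0.157],
    [0.088,0,0,0,0.157],
    [0.088,0,0,0,0.157],
    [0.088,0,0,0,0.157],
    [0.088,0,0,0,0],
    [0.088,0,0,0,0]
  ]
}}

```text
clock: 13.52
tool_pos: [0.4164, 0.0454, 0.3797]
eef_rot: [0.445, 0.549, -0.446, 0.549]
contact_force: [0.5, 0.0, -0.6]
opening: 1.0
```

```bash
python3 -c "
from h import *
to(.6412,.0922,.266)"
```

```text
t 13.53 p [0.4164 0.0454 0.3797] yaw(y) 0.2069 down [-0.001 -0.    -1.   ] q [-0.01  0.24 -0.27  1.91  0.08  1.   -0.11] F [ 0.5  0.  -0.6] open 0.0881
need tool [0.1133 0.2298 0.0004]
```

Request:
{"name": "arm_command", "arguments": {
  "plan": [
    [0.088,0,0.02,0,0],
    [0.088,0,0.03,0,0],
    [0.088,0,0.03,0,0],
    [0.088,0,0.03,0,0],
    [0.088,0,0.03,0,0],
    [0.088,0,0.03,0,0],
    [0.088,0,0.03,0,0],
    [0.088,0,0.02,0,0],
    [0.088,0,0.01,0,0],
    [0.088,0,0,0,0],
    [0.088,0,0,0,0]
  ]
}}

```text
clock: 14.9
tool_pos: [0.6414, 0.0918, 0.3803]
eef_rot: [0.446, 0.549, -0.447, 0.548]
contact_force: [-0.4, 0.3, 0.7]
opening: 0.999
```

```bash
python3 -c "
from h import *
to(.6412,.0922,.266)"
```

```text
t 14.9 p [0.6414 0.0918 0.3803] yaw(y) 0.2044 down [-0.001 -0.    -1.   ] q [-0.1   0.61 -0.23  1.27  0.14  1.28 -0.12] F [-0.4  0.3  0.7] open 0.088
need tool [ 0.1143 -0.     -0.0004]
```

Request:
{"name": "arm_command", "arguments": {
  "plan": [
    [0.088,0.02,0,0,0],
    [0.088,0.025,0,0,0],
    [0.088,0.025,0,0,0],
    [0.088,0.02,0,0,0],
    [0.088,0.015,0,0,0],
    [0.088,0.01,0,0,0],
    [0.088,0,0,0,0],
    [0.088,0,0,0,0]
  ]
}}

```text
clock: 15.9
tool_pos: [0.6425, 0.0922, 0.266]
eef_rot: [0.447, 0.548, -0.446, 0.549]
contact_force: [0.3, 0.3, -0.2]
opening: 0.999
```

```bash
python3 -c "
from h import *
to(.6412,.0922,.266)
p,d=r.snapshot('scene');cv2.imwrite('pics/sc5.png',cv2.resize(p[140:290,240:400],None,fx=5,fy=4)[:,:,::-1])"
```

```text
t 15.9 p [0.6425 0.0922 0.266 ] yaw(y) 0.204 down [ 0.001  0.    -1.   ] q [-0.1   0.7  -0.22  1.45  0.17  1.01 -0.15] F [ 0.3  0.3 -0.2] open 0.088
need tool [-0.     -0.0013 -0.0002]
```

View pics/sc5.png

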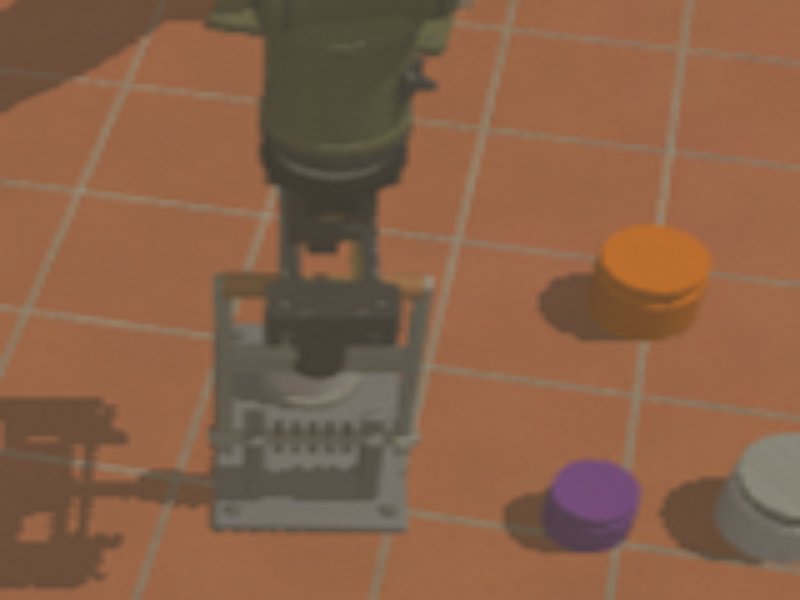

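The bar at crop (325,285) runs between the open fingers, midway between the side arms. I'll close on it.

Request:
{"name": "arm_command", "arguments": {
  "plan": [
    [0.01,0,-0.001,0,0],
    [0.01,0,0,0,0],
    [0.01,0,0,0,0],
    [0.01,0,0,0,0],
    [0.01,0,0,0,0],
    [0.01,0,0,0,0],
    [0.01,0,0,0,0],
    [0.01,0,0,0,0]
  ],
  "force": 30
}}

```text
clock: 16.95
tool_pos: [0.6418, 0.092, 0.2654]
eef_rot: [0.447, 0.548, -0.446, 0.549]
contact_force: [2.3, -0.1, -0.6]
opening: 0.188
```

```bash
python3 -c "
from h import *
to(.6412,.0922,.266)
a=np.linspace(0,1.571,17);P=np.c_[.2*(1-np.cos(a)),-.2*np.sin(a)]
print(a.round(3));print(np.diff(P,axis=0).round(4).tolist())"
```

```text
t 16.95 p [0.6418 0.092  0.2654] yaw(y) 0.2039 down [ 0.002  0.001 -1.   ] q [-0.09  0.7  -0.22  1.46  0.17  1.01 -0.16] F [ 2.3 -0.1 -0.6] open 0.0166
need tool [-0.0006 -0.0005 -0.0003]
[0.    0.098 0.196 0.295 0.393 0.491 0.589 0.687 0.786 0.884 0.982 1.08
 1.178 1.276 1.375 1.473 1.571]
[[0.001, -0.0196], [0.0029, -0.0194], [0.0048, -0.019], [0.0066, -0.0185], [0.0084, -0.0177], [0.0101, -0.0168], [0.0117, -0.0158], [0.0132, -0.0145], [0.0145, -0.0132], [0.0158, -0.0117], [0.0168, -0.0101], [0.0177, -0.0084], [0.0185, -0.0066], [0.019, -0.0048], [0.0194, -0.0029], [0.0196, -0.001]]
```

Request:
{"name": "arm_command", "arguments": {
  "plan": [
    [0.01,0.001,-0.0196,0,0],
    [0.01,0.0029,-0.0194,0,0],
    [0.01,0.0048,-0.019,0,0],
    [0.01,0.0066,-0.0185,0,0],
    [0.01,0.0084,-0.0177,0,0],
    [0.01,0.0101,-0.0168,0,0],
    [0.01,0.0117,-0.0158,0,0],
    [0.01,0.0132,-0.0145,0,0],
    [0.01,0,0,0,0]
  ]
}}

```text
clock: 18.08
tool_pos: [0.5075, 0.0656, 0.2072]
eef_rot: [0.45, 0.547, -0.443, 0.55]
contact_force: [9.8, 4.4, -5.2]
opening: 0.181
```

```bash
cat >> h.py <<'E'
def lev():
    s=r.get_state();p=np.array(s['tool_pos']);x=np.array([.9793,.2025]);g=np.array([x@(p[:2]-[.6412,.0922]),p[2]+.019-.085])
    print('t',round(s['clock'],2),'rel pivot',g.round(4),'rad',np.hypot(*g).round(4),'ang',np.arctan2(-g[0],g[1]).round(3),'lat',(np.array([-.2025,.9793])@(p[:2]-[.6412,.0922])).round(4),'F',np.round(s['contact_force'],1),'open',round(s['opening']*.0881,4),'q',np.round(s['q'],2))
E
python3 -c "
from h import *
lev()
p,d=r.snapshot('scene');cv2.imwrite('pics/sc6.png',cv2.resize(p[140:290,240:400],None,fx=5,fy=4)[:,:,::-1])"
```

```text
t 18.07 rel pivot [-0.1363  0.1412] rad 0.1962 ang 0.768 lat 0.001 F [ 9.8  4.4 -5.2] open 0.0159 q [-0.08  0.59 -0.22  1.95  0.2   0.61 -0.22]
```

View pics/sc6.png

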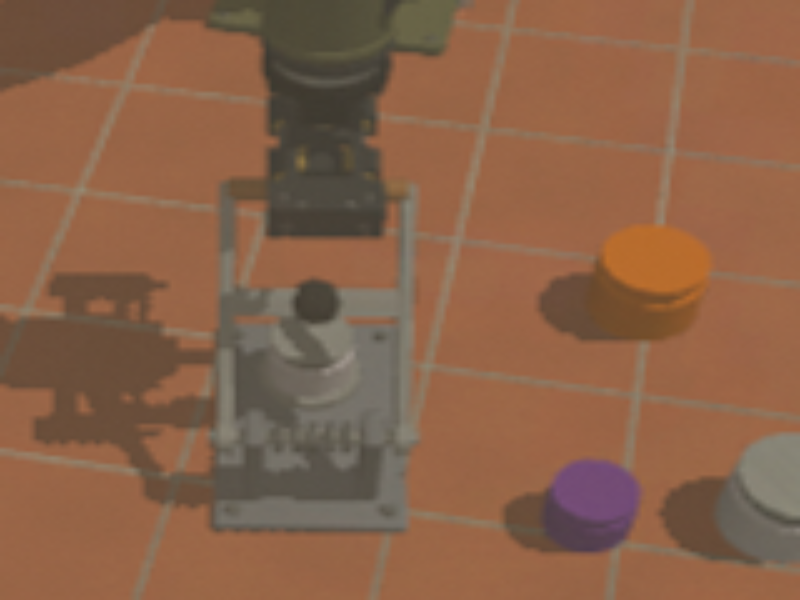

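The lever follows: the bar at crop (315,190) is about half way down, and the tin at (310,370) is undisturbed with its lid still up. Continuing down to the stop.

Request:
{"name": "arm_command", "arguments": {
  "plan": [
    [0.01,0.0145,-0.0132,0,0],
    [0.01,0.0158,-0.0117,0,0],
    [0.01,0.0168,-0.0101,0,0],
    [0.01,0.0177,-0.0084,0,0],
    [0.01,0.0185,-0.0066,0,0],
    [0.01,0,0,0,0]
  ],
  "force": 50
}}

```text
clock: 18.88
tool_pos: [0.4576, 0.0557, 0.1235]
eef_rot: [0.449, 0.547, -0.443, 0.55]
contact_force: [3.5, 3.4, 4.5]
opening: 0.164
```

```bash
python3 -c "
from h import *
lev()
p,d=r.snapshot('scene');cv2.imwrite('pics/sc7.png',cv2.resize(p[140:290,240:400],None,fx=5,fy=4)[:,:,::-1])"
```

```text
t 18.88 rel pivot [-0.1872  0.0575] rad 0.1958 ang 1.273 lat 0.0014 F [3.5 3.4 4.5] open 0.0144 q [-0.14  0.69 -0.13  2.16  0.28  0.29 -0.3 ]
```

View pics/sc7.png

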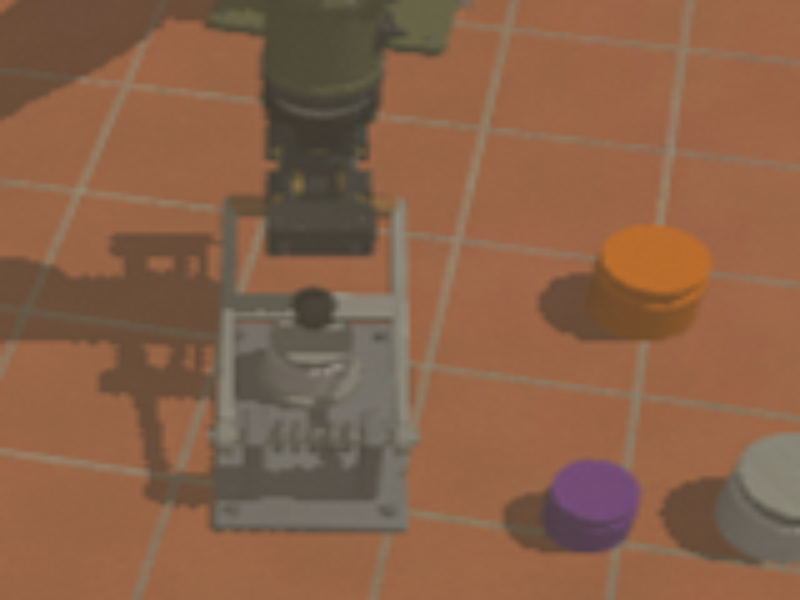

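```bash
cat >> h.py <<'E'
def angpx(v,u0=(238,246)):
    # lever angle for which left/right bar ends project at row v
    X=np.array([.9793,.2025,0]);Y=np.array([-.2025,.9793,0]);P0=np.array([.6412,.0922,.085])
    for a in np.arange(0,1.62,.04):
        pts=[P0+.2*(-np.sin(a)*X+np.cos(a)*np.array([0,0,1]))+s*.05*Y for s in(-1,1)]
        print(round(a,2),proj('scene',np.array(pts)).round(1).tolist())
E
python3 -c "
from h import *
angpx(0)" | sed -n '18,41p'
python3 - <<'E'
import cv2;im=cv2.imread('pics/sc7.png');cv2.imwrite('pics/sc7b.png',cv2.resize(im[170:420,190:440],None,fx=2.8,fy=2.3))
E
```

```text
0.68 [[287.2, 187.6], [319.3, 187.7]]
0.72 [[287.3, 187.2], [319.1, 187.4]]
0.76 [[287.3, 186.9], [318.9, 187.1]]
0.8 [[287.3, 186.8], [318.7, 186.9]]
0.84 [[287.3, 186.7], [318.6, 186.8]]
0.88 [[287.3, 186.7], [318.4, 186.8]]
0.92 [[287.4, 186.8], [318.2, 187.0]]
0.96 [[287.4, 187.0], [318.0, 187.2]]
1.0 [[287.4, 187.4], [317.9, 187.5]]
1.04 [[287.4, 187.8], [317.7, 187.9]]
1.08 [[287.4, 188.3], [317.5, 188.4]]
1.12 [[287.4, 188.8], [317.4, 189.0]]
1.16 [[287.5, 189.5], [317.2, 189.6]]
1.2 [[287.5, 190.3], [317.0, 190.4]]
1.24 [[287.5, 191.1], [316.9, 191.2]]
1.28 [[287.5, 192.0], [316.7, 192.1]]
1.32 [[287.5, 193.0], [316.6, 193.1]]
1.36 [[287.5, 194.0], [316.4, 194.1]]
1.4 [[287.5, 195.1], [316.3, 195.3]]
1.44 [[287.5, 196.3], [316.1, 196.5]]
1.48 [[287.5, 197.6], [316.0, 197.7]]
1.52 [[287.5, 198.9], [315.9, 199.0]]
1.56 [[287.6, 200.3], [315.8, 200.4]]
1.6 [[287.6, 201.7], [315.6, 201.8]]
```

View pics/sc7b.png

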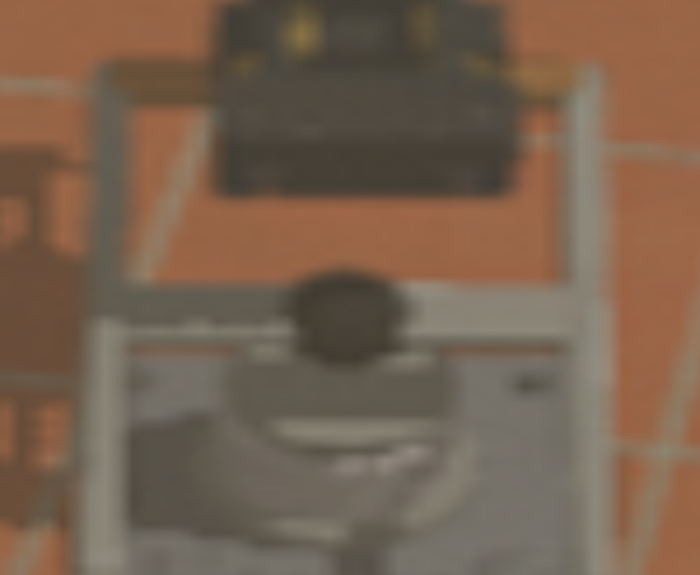

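Request:
{"name": "arm_command", "arguments": {
  "plan": [
    [0.01,0.0095,-0.0025,0,0],
    [0.01,0.0095,-0.0023,0,0],
    [0.01,0.0097,-0.0017,0,0],
    [0.01,0.0097,-0.0012,0,0],
    [0.01,0.0098,-0.0007,0,0],
    [0.01,0.0098,-0.0003,0,0],
    [0.01,0,0,0,0]
  ]
}}

```text
clock: 19.8
tool_pos: [0.4472, 0.0535, 0.0657]
eef_rot: [0.448, 0.548, -0.444, 0.549]
contact_force: [-0.3, 4.1, 7.3]
opening: 0.159
```

```bash
python3 -c "
from h import *
lev()
p,d=r.snapshot('scene');cv2.imwrite('pics/sc8.png',cv2.resize(p[174:245,278:328],None,fx=14,fy=8.4,interpolation=2)[:,:,::-1])"
```

```text
t 19.8 rel pivot [-0.1979 -0.0003] rad 0.1979 ang 1.572 lat 0.0014 F [-0.3  4.1  7.3] open 0.014 q [-0.19  0.81 -0.05  2.22  0.31  0.11 -0.33]
```

View pics/sc8.png

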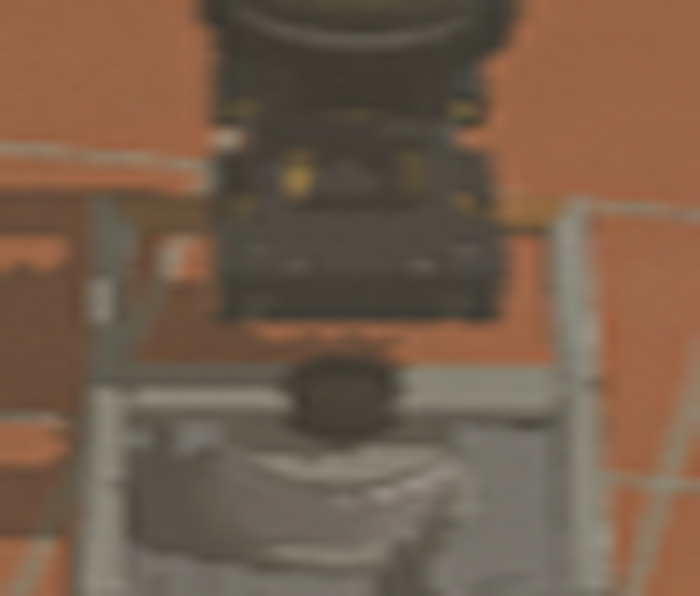

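Request:
{"name": "arm_command", "arguments": {
  "plan": [
    [0.01,0.002,0,0,0],
    [0.01,0.002,0,0,0],
    [0.01,0.002,0,0,0],
    [0.01,0,0,0,0]
  ]
}}

```text
clock: 20.35
tool_pos: [0.447, 0.0535, 0.0604]
eef_rot: [0.448, 0.548, -0.444, 0.549]
contact_force: [-0.4, 4.7, 13.2]
opening: 0.155
```

```bash
python3 -c "
from h import *
lev()
p,d=r.snapshot('scene');cv2.imwrite('pics/sc9.png',cv2.resize(p[174:245,278:328],None,fx=14,fy=8.4,interpolation=2)[:,:,::-1])"
```

```text
t 20.35 rel pivot [-0.1981 -0.0056] rad 0.1981 ang 1.599 lat 0.0014 F [-0.4  4.7 13.2] open 0.0137 q [-0.19  0.82 -0.04  2.22  0.31  0.1  -0.33]
```

View pics/sc9.png

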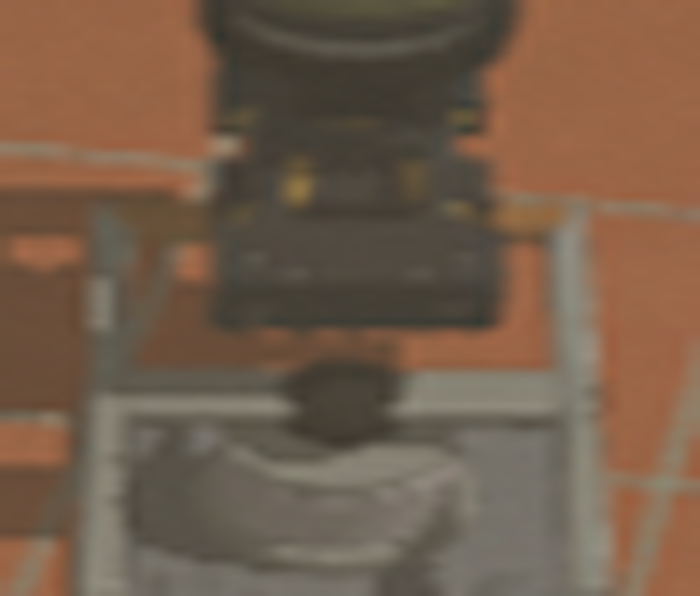

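Request:
{"name": "arm_command", "arguments": {
  "plan": [
    [0.01,0.002,0,0,0],
    [0.01,0.002,0,0,0],
    [0.01,0.002,0,0,0],
    [0.01,0,0,0,0]
  ]
}}

```text
clock: 20.9
tool_pos: [0.447, 0.0535, 0.0564]
eef_rot: [0.448, 0.548, -0.444, 0.55]
contact_force: [-4.2, 4.4, 39.9]
opening: 0.155
```

```bash
python3 -c "
from h import *
lev()
p,d=r.snapshot('scene');cv2.imwrite('pics/sc10.png',cv2.resize(p[174:245,278:328],None,fx=14,fy=8.4,interpolation=2)[:,:,::-1])"
```

```text
t 20.9 rel pivot [-0.198  -0.0096] rad 0.1983 ang 1.619 lat 0.0014 F [-4.2  4.4 39.9] open 0.0136 q [-0.2   0.83 -0.04  2.22  0.32  0.08 -0.33]
```

View pics/sc10.png

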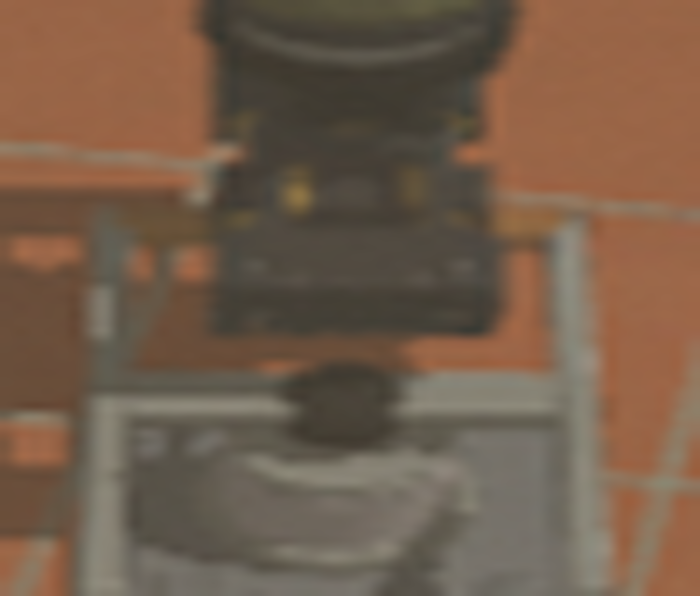

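The force jumped from 13 N to 40 N while the bar stopped, so the lever is at its stop with the lid home. I'll hold here.

Request:
{"name": "arm_command", "arguments": {
  "plan": [
    [0.01,-0.0005,0,0,0],
    [0.01,0,0,0,0],
    [0.01,0,0,0,0],
    [0.01,0,0,0,0],
    [0.01,0,0,0,0],
    [0.01,0,0,0,0],
    [0.01,0,0,0,0],
    [0.01,0,0,0,0],
    [0.01,0,0,0,0],
    [0.01,0,0,0,0]
  ]
}}

```text
clock: 22.2
tool_pos: [0.447, 0.0535, 0.0566]
eef_rot: [0.448, 0.548, -0.444, 0.55]
contact_force: [-3.2, 4.1, 35.5]
opening: 0.158
```

```bash
python3 -c "
from h import *
lev()"
```

```text
t 22.2 rel pivot [-0.1981 -0.0094] rad 0.1983 ang 1.618 lat 0.0014 F [-3.2  4.1 35.5] open 0.014 q [-0.2   0.83 -0.04  2.22  0.32  0.08 -0.33]
```

Request:
{"name": "arm_command", "arguments": {
  "plan": [
    [0.01,-0.0196,0.001,0,0],
    [0.01,-0.0194,0.0029,0,0],
    [0.01,-0.019,0.0048,0,0],
    [0.01,-0.0185,0.0066,0,0],
    [0.01,-0.0177,0.0084,0,0],
    [0.01,-0.0168,0.0101,0,0],
    [0.01,-0.0158,0.0117,0,0],
    [0.01,-0.0145,0.0132,0,0],
    [0.01,0,0,0,0]
  ],
  "force": 30
}}

```text
clock: 23.32
tool_pos: [0.5036, 0.0639, 0.1962]
eef_rot: [0.447, 0.548, -0.446, 0.549]
contact_force: [-0.4, 1.4, 4.2]
opening: 0.162
```

```bash
python3 -c "
from h import *
lev()
p,d=r.snapshot('scene');cv2.imwrite('pics/sc11.png',cv2.resize(p[140:290,240:400],None,fx=5,fy=4)[:,:,::-1])"
```

```text
t 23.32 rel pivot [-0.1405  0.1302] rad 0.1916 ang 0.823 lat 0.0002 F [-0.4  1.4  4.2] open 0.0143 q [-0.08  0.6  -0.22  1.96  0.23  0.6  -0.24]
```

View pics/sc11.png

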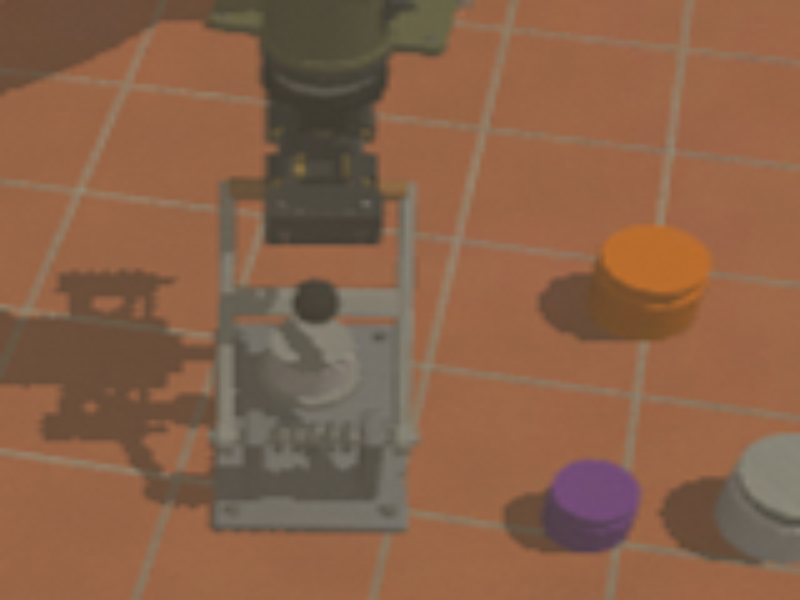

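The tin at crop (310,365) is still on the anvil and now looks shorter. Bringing the lever the rest of the way up.

Request:
{"name": "arm_command", "arguments": {
  "plan": [
    [0.01,-0.0132,0.0145,0,0],
    [0.01,-0.0117,0.0158,0,0],
    [0.01,-0.0101,0.0168,0,0],
    [0.01,-0.0084,0.0177,0,0],
    [0.01,-0.0066,0.0185,0,0],
    [0.01,-0.0048,0.019,0,0],
    [0.01,-0.0029,0.0194,0,0],
    [0.01,-0.001,0.0186,0,0],
    [0.01,0,0,0,0],
    [0.01,0,0,0,0]
  ]
}}

```text
clock: 24.62
tool_pos: [0.6404, 0.0907, 0.2539]
eef_rot: [0.447, 0.548, -0.447, 0.549]
contact_force: [1.7, -2.7, 4.1]
opening: 0.162
```

```bash
python3 -c "
from h import *
lev()"
```

```text
t 24.62 rel pivot [-0.0011  0.1879] rad 0.1879 ang 0.006 lat -0.0013 F [ 1.7 -2.7  4.1] open 0.0143 q [-0.09  0.71 -0.24  1.48  0.19  0.98 -0.17]
```

Request:
{"name": "arm_command", "arguments": {
  "plan": [
    [0.088,0,0,0,0],
    [0.088,0,0,0,0],
    [0.088,0,0,0,0],
    [0.088,0,0,0,0],
    [0.088,0,0,0,0],
    [0.088,-0.01,0,0,0],
    [0.088,-0.02,0,0,0],
    [0.088,-0.03,0,0,0],
    [0.088,-0.03,0,0,0],
    [0.088,-0.03,0,0,0],
    [0.088,0,0,0,0]
  ]
}}

```text
clock: 26.0
tool_pos: [0.6414, 0.0922, 0.377]
eef_rot: [0.448, 0.547, -0.445, 0.55]
contact_force: [-0.1, 0.4, -1.2]
opening: 0.998
```

Request:
{"name": "arm_command", "arguments": {
  "plan": [
    [0.088,0,-0.03,0.0,0],
    [0.088,0,-0.03,0.03,0],
    [0.088,0,-0.03,0.03,0],
    [0.088,0,-0.03,0.03,0],
    [0.088,0,-0.03,0.03,0],
    [0.088,0,-0.03,0.03,0],
    [0.088,0,-0.03,0.03,0],
    [0.088,0,0,0.03,0],
    [0.088,0,0,0.03,0],
    [0.088,0,0,0,0],
    [0.088,0,0,0,0]
  ]
}}

```text
clock: 27.38
tool_pos: [0.4827, -0.1847, 0.3732]
eef_rot: [0.446, 0.549, -0.446, 0.548]
contact_force: [0.7, 0.3, -0.4]
opening: 0.993
```

Run:
```python
from h import *
lev()
t=np.linspace(0,2*np.pi,100)
for n in('scene','top'):
    p,d=r.snapshot(n);np.savez(f'pics/{n}12.npz',p=p,d=d)
    b=(240,140,400,290) if n=='scene' else (180,150,320,290)
    im=cv2.resize(p[b[1]:b[3],b[0]:b[2]],None,fx=4,fy=4,interpolation=2)[:,:,::-1];cv2.imwrite(f'pics/{n}12.png',im)
C=cloud('top',d);P=C[222:242,262:284];print(P[...,2][::3,::3].round(3))
hi=(C[...,2]>.055)&(C[...,2]<.08);hi[:, :255]=0;hi[:,295:]=0;hi[:215]=0;hi[250:]=0
vv,uu=np.nonzero(hi);
if len(uu):Q=C[hi];print(len(uu),uu.mean(),vv.mean(),np.median(Q,0),onplane('top',np.c_[uu,vv],.065).mean(0))
```

```text
t 27.38 rel pivot [-0.2113  0.3072] rad 0.3728 ang 0.602 lat -0.2391 F [ 0.7  0.3 -0.4] open 0.0875 q [ 0.43  0.4  -0.24  1.68  0.1   1.07  0.37]
[[0.011 0.011 0.063 0.063 0.065 0.058 0.011 0.012]
 [0.014 0.064 0.06  0.067 0.07  0.065 0.062 0.004]
 [0.01  0.067 0.068 1.608 0.065 0.064 0.062 0.013]
 [0.021 0.066 0.069 0.067 0.066 0.068 0.067 0.02 ]
 [0.021 0.067 0.061 0.066 0.06  0.067 0.065 0.011]
 [0.013 0.022 0.066 0.065 0.068 0.062 0.021 0.015]
 [0.007 0.02  0.019 0.04  0.038 0.015 0.021 0.014]]
274 272.1788321167883 229.83211678832117 [0.5327758  0.07069835 0.06455015] [0.53328234 0.07038647 0.065     ]
```

View pics/scene12.png

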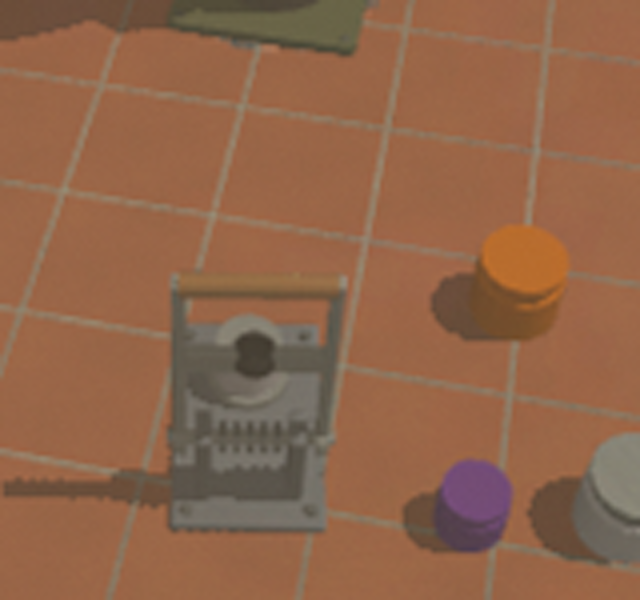

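View pics/top12.png

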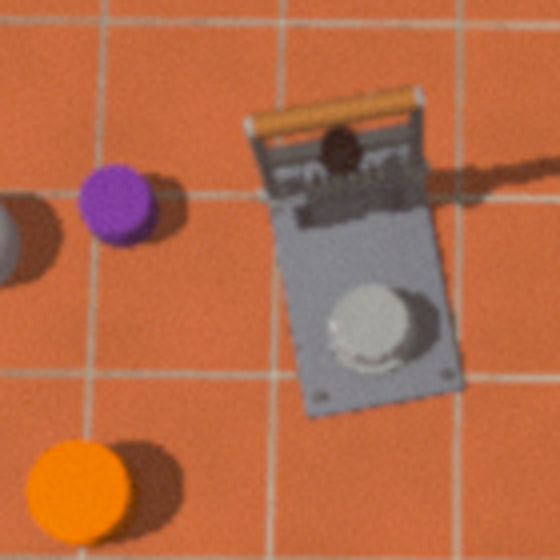

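```bash
python3 -c "
from plant import r
print(r.finish_job(), r.get_state()['clock'])"
```

```text
the job is handed in; nothing more can be done
the job is handed in; nothing more can be done
```

The job is done and handed in at about 27 s. The tin is standing on the anvil with its lid pressed home, and the lever is back upright.

**What I did:** I picked up the small silver tin, not the large silver, orange or purple ones, and stood it on the anvil with the lid still up. I then gripped the crossbar and pulled it down to the stop. The force rose to 13 N, then jumped to 40 N as the bar stopped. I held it there at about 35 N for just over 1 s. After that I brought the lever back up in the grip, opened the fingers and moved the arm clear.

**Last checks:**
- **Tin position:** its centre measured (0.533, 0.070), against about (0.5335, 0.070) for the anvil, so it is centred to within the 2 mm calibration.
- **Lid:** its top read 64.5 mm above the counter, where 65 mm is fully home. The depth readings scatter by a few mm, so the force jump at the stop is the stronger evidence.
- **Lever:** it looks upright in both views, in the same place as at the start.
- **Other items:** I never went near the bowl, rolling pin, fork or spoon, but the final close-up pictures did not cover them.

**Disagreement:** at the stop, the gripper position gave a lever angle of 1.62 rad instead of 1.56. The bar had slid about 10 mm up between the pads, so I judged the stop from the force and the camera instead.

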